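# Throw the drilling-fixture clamp with the extension bar

## Task

Clamp the aluminium cover down for drilling: take the square tube from its wooden rest, slip it fully home over the clamp's raised stub handle, and with the tube still on, throw the handle down past its dead point until it is fully shut. Then pull the tube off and lay it back in its rest, let go and move clear. Work the clamp only with the tube, never with the hand, leave the cover where it lies and do not disturb the other things on the bench.

Things in the scene. Friction and masses are not known exactly. Their poses are not given: they have to be found in the camera images.
- clamp: Fixed drilling fixture: plywood board 210 x 120 x 18 mm with a steel toggle clamp. Origin on the bench right below the handle pivot; z up, the handle points to +x, clamp arm and cover lie to -x. Board x = -160 to +50 mm, y = -60 to +60. Clamp  two upright plates, x = -33 to +17 mm, 37 mm wide, 88 mm high. The arm starts raised (end up to 125 mm high) and comes down as the handle is thrown
- pivot (a point): Handle pivot axis of the clamp, 75 mm above the bench over the clamp's origin; its axes are the fixture's axes, the hinge axis is y
- lever (a joint): Handle angle, rad: 0 open, 0.68 to 0.70 fully shut at its stop. Elevation of the handle above level, on the fixture's +x side, = 0.68 - value. Starts at 0 to 0.06. A spring resists, most near 0.3 (about 1.6 N m, 13 N at the middle of the seated tube), nothing at the dead point 0.55, then snaps it shut and holds it; let go before 0.55 it springs back
- handle_tip (a point): Free end of the round steel stub handle; x axis along the handle, outwards. Stub 11 mm thick with a round end; this point is 78 mm from the pivot. The stub runs back from it 54 mm to a collar 24 mm across, whose outer face, 24 mm from the pivot, stops the tube
- bar: Extension bar: dark steel square tube, 200 mm long (x axis), 22 x 22 mm outside, 16 x 16 mm bore, open and alike at both ends, about 0.36 kg. Origin at its very centre. It starts lying in the rest, its centre 41 mm above the bench
- rest: Pale wooden rest, fixed: base 190 x 70 x 10 mm, two notched blocks 22 mm thick, 72 mm either side of the middle. Origin: centre of its underside; x along the tube's lying direction. The tube lies on the notch floors, 30 mm above the bench; notches about 30 mm wide at the floor, flaring to about 46 mm at the top, 53 mm high. Between the blocks the space beside the tube is free down to the base
- cover: Aluminium cover to be clamped, 64 x 60 mm flange 12 mm thick with a round boss 44 mm across, 20 mm high in all, loose on the fixture's board under the clamp arm, about 95 mm from the pivot on the -x side. Origin at the centre of its underside
- tape: Bystander: roll of tape 84 mm across, 22 mm high
- wrench: Bystander: open-end wrench lying flat
- spray: Bystander: spray can 60 mm across, 190 mm tall, standing
- jar: Bystander: jar 68 mm across, 75 mm tall
- driver: Bystander: screwdriver lying flat
- mallet: Bystander: hammer lying flat
Things that resemble listed ones, but are neither listed nor needed, are in the scene too. There is more than one size of the bar; the job needs the larger. Leave any yellow look-alike of the rest alone.

How it is judged:
By the outcome, as a careful person would: the job done as asked, in the order asked, and still so for the second after the job is handed in, with the robot touching nothing.
It also fails if it takes over 51 s, if anything falls off the work surface, if the arm or the gripper's body presses on something with over 40 N, if the wrist force passes 120 N, or if a joint passes its speed limit or range.

## Robot

A 7-joint arm with a two-finger parallel gripper is mounted at the origin on the work surface. World frame = base frame: x ahead of the robot, y to its left, z up, the work surface at z = 0. Lengths are in mm, angles in rad, forces in N, time in s.
With the tool pointing down it reaches from about 400 to 900 mm from the base axis. Payload 5.6 kg.
Tool frame: the origin (TCP) lies at the very end of the fingers, on their centre line; the grasp point (between the pads) lies 19 mm behind it (grasp_offset is the distance from the TCP to the grasp point, in mm); z points along the fingers, y is the line along which they close (so a half turn about z gives the same grasp; the last joint's range is limited). The gripper opens to 92 mm and grips with 3 to 60 N. Pads are 20 mm wide; open, the fingers measure 128 mm over their backs; the gripper's body (75 mm by 189 mm) begins 69 mm behind the grasp point.
Start: joints at [-1.337, 0.468, -0.012, 1.603, 0.006, 1.071, -0.056], TCP at [177.674, 625.254, 185.592] pointing down, gripper open.
Joint ranges: [-2.53, 2.53], [-0.31, 2.02], [-1.57, 1.55], [0.28, 2.44], [-1.29, 4.43], [0.15, 1.84], [-2.92, 2.92]. Speed limits (rad/s): [2.57, 2.57, 3.14, 3.14, 3.14, 3.14, 3.14].

## Interface

Orientations are given as [roll, pitch, yaw] about the fixed x, y, z axes, in that order (R = Rz(yaw) Ry(pitch) Rx(roll)).
In Python, from cell import * gives the robot as it stands. Calls block until the motion is done:
- move_ptp(position, orientation): joint-space move of the TCP to a pose.
- line_to(position, frame=None, vel=150, threshold=None): straight line of the TCP; frame=None keeps the orientation; vel is the mean speed in mm/s. With threshold (N) it stops when the force on the tool has changed by that much, and returns True; else False.
- movej(angles): joint-space move.
- grip(opening): finger opening in mm; the grip force is fixed at half the most; returns when the fingers have stopped.
- wait(seconds).
- ik(position, orientation): joint angles nearest the present ones, or None.
- snapshot(name): name is "side" or "top"; returns the picture (480x640x3 uint8, red, green, blue); there is no depth.
- camera_model(name): a dict with "mtx" (3x3 intrinsics, pixels), "k1" (the pictures are not rectified: a ray, as slopes to the right and down, at radius r is drawn at 1 + k1 r^2 times it, then the intrinsics apply), "origin" and "rotation" of the camera in the world. Camera axes: x right, y down, z forward; pixel columns grow to the right and rows downward; lengths in mm; the calibration is good to about 2 mm. A picture is of the moment at which its call begins. camera_model takes no time and is no camera call.
A pose or a line that the arm cannot do raises IKError and nothing moves.
- hand_in(): hands the job in; it is judged then, once.
Readings, each from a call of its own:
- current_t(): time.
- current_joint_positions(): joint angles.
- current_joint_velocities(): joint speeds.
- current_tau(): joint torques, N m.
- current_tool_pos(): TCP position.
- current_eef_rot(): TCP orientation.
- current_wrist_force(): force on the tool from outside, world axes, zero at the start.
- current_moment(): the same for the moment, N m.
- current_opening(): finger opening in mm.
- current_gripper_force(): force on a finger pad.
Only numpy, scipy, OpenCV 4.12 (cv2) and the standard library are available. Lean on these libraries where they do the work, as an engineer would, in place of code of your own. Each camera call takes 0.05 s, during which the arm holds its last target. There are 200 camera calls.

## Working session

There is one attempt and no reset: what is moved stays moved. The work goes in short steps, each a Python script; the robot and the scene stay as the last script left them, time stands still between calls to the robot, and variables do not carry over. Pictures are saved under pics/ and viewed, at most 11 in all, crops included, and the job is handed in when it is done.

```bash
mkdir -p pics; ls
python3 - <<'E'
from cell import *
import cv2
for n in("side","top"):
    im=snapshot(n); cv2.imwrite(f"pics/{n}0.png",im[:,:,::-1]); c=camera_model(n); print(n,c)
print(current_t(),current_opening())
E
```

```text
pics
side {'mtx': array([[520.89420295,   0.        , 324.90387278],
       [  0.        , 520.89420295, 244.04412711],
       [  0.        ,   0.        ,   1.        ]]), 'k1': -0.11785886871970565, 'origin': array([ 396.98748182,  939.39091577, 1090.349026  ]), 'rotation': array([-2.37274158,  0.01834227, -3.1076289 ])}
top {'mtx': array([[488.71926104,   0.        , 314.76140928],
       [  0.        , 488.71926104, 241.06434611],
       [  0.        ,   0.        ,   1.        ]]), 'k1': -0.06695359150111213, 'origin': array([ 223.6504948 ,  -25.36688388, 1517.91038194]), 'rotation': array([-2.98712795,  0.00336874, -1.57284008])}
0.1 91.83132176935955
```

View pics/side0.png

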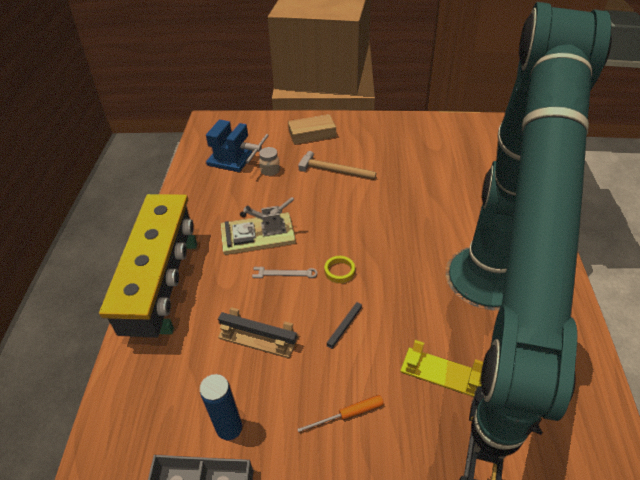

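View pics/top0.png

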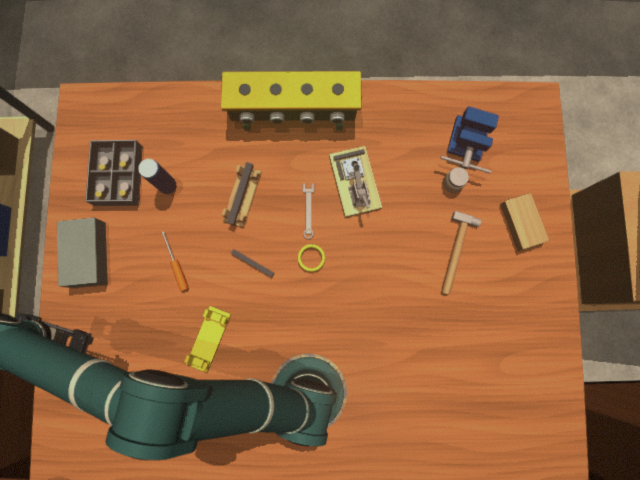

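Candidates in the side view: for the bar, the long tube at (257,328) in the pale rest and the short loose one at (345,325). For the rest, the pale one at (257,335) and the yellow one at (443,372). For the clamp, the pale board at (258,232) and the blue vise at (235,145). By the description I pick the tube and pale rest at (257,330), which is (240,195) in the top view, and the clamp at (258,232), which is (355,182). Next is one close crop to check this.

```bash
cat > h.py <<'E'
from cell import *
import numpy as np, cv2
from scipy.spatial.transform import Rotation as R
def cam(n):
    c=camera_model(n); return c['mtx'],np.array([c['k1'],0,0,0.]),np.array(c['origin']),R.from_euler('xyz',c['rotation'])
def ray(n,uv):
    K,d,o,r=cam(n); p=cv2.undistortPoints(np.array(uv,float).reshape(-1,1,2),K,d).reshape(-1,2)
    return o,r.apply(np.c_[p,np.ones(len(p))])
def plane(n,uv,z):
    o,v=ray(n,uv); return o+v*((z-o[2])/v[:,2])[:,None]
def proj(n,P):
    K,d,o,r=cam(n); q=r.inv().apply(np.atleast_2d(P)-o)
    return cv2.projectPoints(q.reshape(-1,1,3),np.zeros(3),np.zeros(3),K,d)[0].reshape(-1,2)
def tri(us,ut):
    o1,v1=ray('side',us);o2,v2=ray('top',ut);out=[]
    for a,b in zip(v1,v2):
        s=np.linalg.lstsq(np.c_[a,-b],o2-o1,rcond=None)[0]
        p,q=o1+a*s[0],o2+b*s[1]; out.append(np.r_[(p+q)/2,np.linalg.norm(p-q)])
    return np.array(out)
E
python3 - <<'E'
from h import *
s=cv2.imread('pics/side0.png');t=cv2.imread('pics/top0.png')
def c(im,x,y):
    o=cv2.resize(im[y:y+75,x:x+100],None,fx=4,fy=4,interpolation=cv2.INTER_CUBIC)
    o=np.clip(o.astype(float)*1.3,0,255).astype(np.uint8)
    for i in range(0,100,10): cv2.line(o,(i*4,0),(i*4,5 if i%50 else 12),(255,255,255),1)
    for i in range(0,75,10): cv2.line(o,(0,i*4),(5 if i%50 else 12,i*4),(255,255,255),1)
    return o
cv2.imwrite('pics/crop1.png',np.vstack([np.hstack([c(s,210,190),c(t,310,145)]),np.hstack([c(s,210,295),c(t,195,155)])]))
print(plane('top',[(241,195),(355,182)],40),plane('side',[(257,328),(258,232)],40))
E
```

```text
[[ 599.56275129  208.57113477   40.        ]
 [ 640.12960549 -146.90046478   40.        ]] [[ 607.14239135  212.50169563   40.        ]
 [ 645.51580275 -120.8925935    40.        ]]
```

View pics/crop1.png

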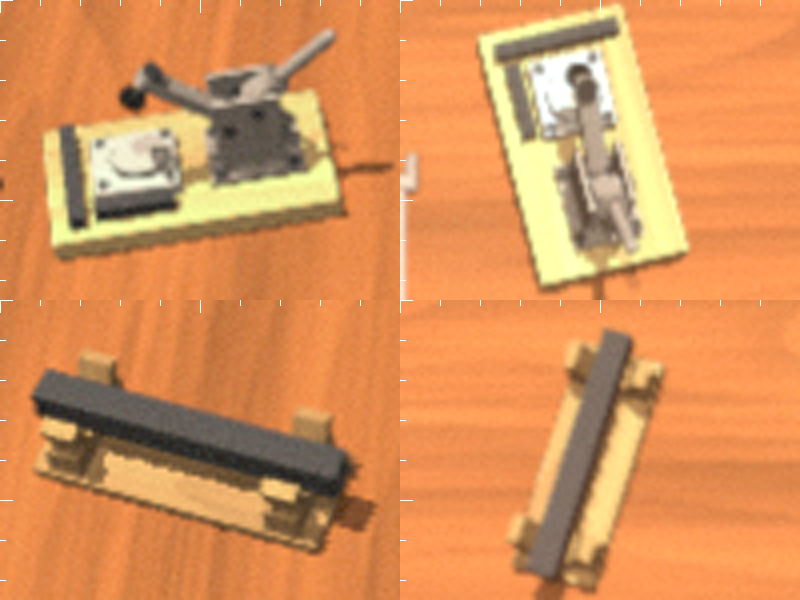

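Crop check: the top row shows the clamp, with its handle tip at side (293,198) and top (368,206). The bottom row shows the long dark square tube in the pale wooden rest. The choice is confirmed, so I'll measure now.

Run:
```python
from h import *
for n,b,r in (('side',(210,190),(210,295)),('top',(310,145),(195,155))):
    im=cv2.imread(f'pics/{n}0.png')
    hsv=cv2.cvtColor(cv2.resize(im,None,fx=4,fy=4,interpolation=cv2.INTER_CUBIC),cv2.COLOR_BGR2HSV)
    def poly(o,m,k):
        m2=np.zeros(m.shape,np.uint8); sl=np.s_[o[1]*4:(o[1]+75)*4,o[0]*4:(o[0]+100)*4]; m2[sl]=m[sl]*255
        m2=cv2.morphologyEx(m2,cv2.MORPH_CLOSE,np.ones((9,9)))
        m2=cv2.morphologyEx(m2,cv2.MORPH_OPEN,np.ones((15,15)))
        c=max(cv2.findContours(m2,0,2)[0],key=cv2.contourArea)
        return cv2.approxPolyN(cv2.convexHull(c),k).reshape(-1,2)/4-.375, cv2.contourArea(c)/16
    h,s,v=[hsv[...,i].astype(int) for i in range(3)]
    print(n,'tube',poly(r,(s<70)&(v<120),6 if n=='side' else 4))
    q,a=poly(b,(h>19)&(h<36)&(s>60)&(v>110),5); print(n,'board',q,a)
    if n=='top': print(plane(n,q,18))
t=tri([(293,198.5)],[(367.7,206.)]);print('tip',t)
```

```text
side tube (array([[238.875, 316.125],
       [295.625, 331.875],
       [295.625, 344.875],
       [239.125, 329.125],
       [219.125, 322.375],
       [219.125, 311.875]]), 846.15625)
side board [[295.125 240.375]
 [231.125 250.625]
 [231.125 244.875]
 [258.125 234.125]
 [292.625 228.125]] 494.75
top tube (array([[251.875, 163.625],
       [234.125, 222.125],
       [226.625, 222.125],
       [245.375, 163.625]]), 336.875)
top board [[366.875 153.625]
 [382.125 207.625]
 [364.375 211.625]
 [360.375 181.125]
 [360.125 153.625]] 554.125
[[ 740.2629307  -188.31702236   18.        ]
 [ 563.02981496 -232.73771687   18.        ]
 [ 550.27922625 -176.6372195    18.        ]
 [ 649.17062042 -165.81001142   18.        ]
 [ 740.27775074 -166.67236551   18.        ]]
tip [[ 544.02319113 -176.27197981  120.69143323    1.39049157]]
```

Run:
```python
from h import *
np.set_printoptions(precision=1,suppress=True)
B={'top':np.array([(329.7,154.3),(365.3,146.2),(381.7,206.),(345.2,215.)])-.3,'side':np.array([(221,223),(223.75,251.5),(295,241.2),(289.3,213)])-.3}
T={'top':np.array([(246,162.7),(253,164.5),(234.5,222.7),(227.2,221)])-.3,'side':np.array([(222,312.5),(218.8,319.3),(294.5,338.5),(297.5,333)])-.3}
for n in B:
    b=plane(n,B[n],18); t=plane(n,T[n],52); print(n,b[:,:2].tolist()); 
    # for side: corner order far-left.. 
    print('centre',b.mean(0),t.mean(0)); print(t[:,:2].tolist())
# lengths/yaw
b=plane('top',B['top'],18); d=(b[2]+b[3]-b[0]-b[1])/2; print('board fx dir',np.degrees(np.arctan2(d[1],d[0])),np.linalg.norm(d))
b=plane('side',B['side'],18); d=(b[2]+b[3]-b[0]-b[1])/2; print('board fx dir side',np.degrees(np.arctan2(d[1],d[0])),np.linalg.norm(d))
for n in T:
    b=plane(n,T[n],52); d=(b[0]+b[1]-b[2]-b[3])/2; print('tube',n,np.degrees(np.arctan2(d[1],d[0])),np.linalg.norm(d))
```

```text
top [[739.1853258574544, -68.2344757298263], [766.2223368170256, -182.8329495218503], [569.230192211418, -230.60490062298462], [540.5607551204095, -115.39057351824138]]
centre [ 653.8 -149.3   18. ] [605.7 210.2  52. ]
[[701.2641546985071, 194.4236002969467], [695.2739209951201, 172.36778612458485], [510.3731577899386, 225.62366991412472], [515.7594984704344, 248.2219359759206]]
side [[769.1312779783492, -181.33463013525318], [740.5301841798052, -63.85355520191399], [539.5314504496455, -108.1604682164699], [565.9592674279039, -228.15145625093498]]
centre [ 653.8 -145.4   18. ] [605.3 213.1  52. ]
[[698.9902218807939, 175.91364257931764], [703.4876343217842, 196.8256997838207], [512.4556893125244, 247.7697923903429], [506.4118485474744, 231.92350920393687]]
board fx dir -166.50700043162996 203.4231549777988
board fx dir side -167.29461342566304 207.15786635161476
tube top -16.120300800087982 192.7827667684132
tube side -15.57894171953634 199.1205826466162
```

```bash
cat >> h.py <<'E'
# estimates (mm, rad)
TUBE=np.array([605.5,211.5,41.]); TY=np.radians(-15.8)
PIV=np.array([600.2,-159.9,75.]); PSI=np.radians(-166.9)
def hdir(e,psi=None):
    psi=PSI if psi is None else psi
    return np.array([np.cos(e)*np.cos(psi),np.cos(e)*np.sin(psi),np.sin(e)])
def tool(g,e,psi):
    """TCP pose with the pads' grasp point at g, tube outward direction of yaw psi, elevation e; tool x points inward"""
    u=hdir(e,psi); z=np.array([np.sin(e)*np.cos(psi),np.sin(e)*np.sin(psi),-np.cos(e)]); x=-u
    r=R.from_matrix(np.c_[x,np.cross(z,x),z])
    return (g+19*z).tolist(), r.as_euler('xyz').tolist()
def onh(d,e,dy=0,dz=0,dpsi=0):
    """tube centre d mm from the pivot along the handle axis, with offsets across"""
    u=hdir(e,PSI); n=np.array([-np.sin(PSI),np.cos(PSI),0]); w=np.cross(u,n)
    return tool(PIV+d*u+n*dy+w*dz,e,PSI+dpsi)
E
python3 - <<'E'
from h import *
np.set_printoptions(precision=2,suppress=True)
P={'above':tool(TUBE+[0,0,110],0,TY+np.pi),'grasp':tool(TUBE,0,TY+np.pi),'pre':onh(230,.65),'near':onh(195,.65),'seat':onh(124,.65)}
for q in (.2,.4,.7): P[q]=onh(124,.68-q)
P['off']=onh(240,-.02)
print(hdir(0.65), np.cross(hdir(.65),[-np.sin(PSI),np.cos(PSI),0]))
for k,p in P.items():
    j=ik(*p); print(k,np.array(p[0]),np.array(p[1]),None if j is None else np.array(j))
E
```

```text
[-0.78 -0.18  0.61] [0.59 0.14 0.8 ]
above [605.5 211.5 132. ] [ 3.14  0.   -0.28] [-0.91  0.6   0.74  1.71 -0.46  1.02 -1.85]
grasp [605.5 211.5  22. ] [ 3.14  0.   -0.28] [-0.85  0.73  0.65  1.76 -0.57  0.84 -1.77]
pre [ 410.67 -204.01  199.07] [3.14 0.65 0.23] [-0.52  0.76  1.08  1.73 -0.19  1.51 -0.69]
near [ 437.8  -197.69  177.89] [3.14 0.65 0.23] [-0.49  0.81  1.04  1.67 -0.23  1.52 -0.71]
seat [ 492.86 -184.88  134.92] [3.14 0.65 0.23] [-0.4   0.88  0.89  1.55 -0.25  1.53 -0.8 ]
0.2 [ 484.53 -186.82  115.41] [3.14 0.48 0.23] [-0.46  0.82  0.99  1.7  -0.36  1.35 -0.71]
0.4 [ 479.02 -188.1    91.01] [3.14 0.28 0.23] [-0.51  0.76  1.07  1.86 -0.52  1.15 -0.57]
0.7 [ 479.82 -187.91   53.52] [ 3.14 -0.02  0.23] [-0.49  0.66  1.06  2.09 -0.81  0.86 -0.28]
off [ 366.86 -214.2    51.2 ] [ 3.14 -0.02  0.23] [-0.29  0.41  0.9   2.29 -0.57  0.65 -0.31]
```

Run:
```python
from h import *
np.set_printoptions(precision=2,suppress=True)
print('spray base',plane('side',[(232,434)],0))
via=tool(np.array([420,300,330.]),0,TY+np.pi)
move_ptp(*via); print(current_t(),np.array(current_joint_positions()))
move_ptp(*tool(TUBE+[0,0,75],0,TY+np.pi)); print(current_t(),np.array(current_joint_positions()))
cv2.imwrite('pics/s1.png',snapshot('side')[:,:,::-1])
print(line_to(tool(TUBE,0,TY+np.pi)[0],vel=120,threshold=15),current_t(),current_tool_pos(),current_wrist_force())
```

```text
spray base [[636.94 468.36   0.  ]]
2.15 [-1.28  0.13  0.66  1.8  -0.08  1.24 -2.44]
3.2917 [-0.89  0.63  0.71  1.73 -0.49  0.96 -1.83]
False 4.1167 [606.1  211.5   22.57] [0.16 0.66 0.43]
```

Run:
```python
from h import *
np.set_printoptions(precision=2,suppress=True)
f0=np.array(current_wrist_force())
grip(15); print(current_t(),current_opening(),current_gripper_force(),current_tool_pos(),np.array(current_wrist_force())-f0)
line_to(tool(TUBE+[0,0,60],0,TY+np.pi)[0],vel=120)
print(current_t(),current_opening(),np.array(current_wrist_force())-f0,current_moment())
g=TUBE+[0,0,60]
for n in('side','top'):
    im=snapshot(n)[:,:,::-1]; c=proj(n,g)[0].astype(int); c=np.clip(c,[50,38],[590,440])
    globals()[n]=cv2.resize(im[c[1]-38:c[1]+37,c[0]-50:c[0]+50],None,fx=4,fy=4,interpolation=cv2.INTER_CUBIC); print(n,c-[50,38],proj(n,g))
cv2.imwrite('pics/g1.png',np.hstack([side,top]))
```

```text
5.2167 19.888980132149307 29.99741703271866 [605.62 211.84  22.04] [ 0.14  0.2  -0.58]
5.8667 20.08651904851766 [-0.39 -1.03 -5.1 ] [-0.01  0.19 -0.01]
side [204 274] [[254.78 312.77]]
top [186 150] [[236.98 188.05]]
```

View pics/g1.png

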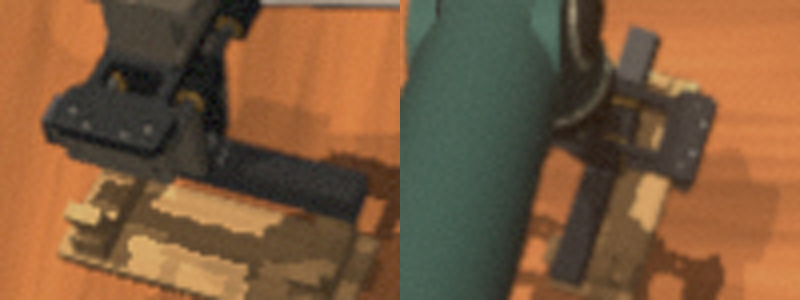

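The picture shows the tube held near its middle and level. In the top view its ends are near (247,157) and (227,219). I'll compute the offset along the tube and go to the pre-insertion pose.

```bash
python3 - <<'E'
from h import *
np.set_printoptions(precision=2,suppress=True)
e=plane('top',[(186+242/4-.4,150+29/4-.4),(186+168/4-.4,150+279/4-.4)],112); d=e[0]-e[1]
print(e,np.linalg.norm(d),np.degrees(np.arctan2(d[1],d[0])))
# grasp-point position, same height
p=np.array(current_tool_pos()); u=d/np.linalg.norm(d); print('centre minus grasp along tube',(e.mean(0)-p)[:2]@u[:2],(e.mean(0)-p)[:2])
E
python3 - <<'E'
from h import *
np.set_printoptions(precision=2,suppress=True)
line_to(tool(TUBE+[0,0,200],0,TY+np.pi)[0],vel=250)
move_ptp(*onh(245,.65)); print(current_t(),current_opening(),np.array(current_joint_positions()))
print(np.array(current_tool_pos()),onh(245,.65)[0])
tipz=PIV+78*hdir(.65)
for n in('side','top'):
    im=snapshot(n)[:,:,::-1]; cv2.imwrite(f'pics/pre_{n}.png',im); c=proj(n,tipz)[0].astype(int)
    globals()[n]=cv2.resize(im[c[1]-50:c[1]+50,c[0]-33:c[0]+33],None,fx=6,fy=6,interpolation=cv2.INTER_CUBIC); print(n,c-[33,50])
cv2.imwrite('pics/pre.png',np.clip(np.hstack([side,top])*1.4,0,255))
E
```

```text
[[699.08 184.62 112.  ]
 [507.84 235.06 112.  ]] 197.7779752730083 -14.77688401724319
centre minus grasp along tube -0.675025355698867 [-1.1  -1.52]
8.325 19.867469195158815 [-0.35  0.58  0.77  1.74 -0.01  1.5  -0.9 ]
[ 399.88 -205.86  207.83] [399.0359072235785, -206.71235078571678, 208.14507723289765]
side [261 148]
top [333 157][ WARN:0@8.065] global loadsave.cpp:1063 imwrite_ Unsupported depth image for selected encoder is fallbacked to CV_8U.
```

View pics/pre.png

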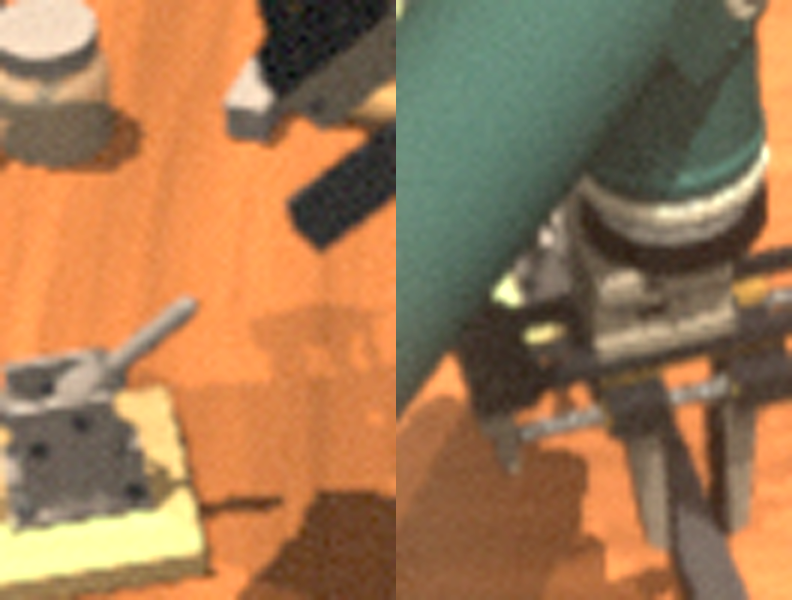

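The tube end is at about side (312,183) in full-image pixels. It lines up with the stub tip at side (293,198), but the top view of the stub is hidden by the arm. So I'll check the stub axis against the projected estimate using the first pictures.

Run:
```python
from h import *
np.set_printoptions(precision=2,suppress=True)
# stub centreline from the first pictures: grey, bright-ish, low saturation pixels near the stub
for n,box in(('side',(272,194,298,218)),('top',(355,188,372,212))):
    im=cv2.imread(f'pics/{n}0.png'); x0,y0,x1,y1=box
    hsv=cv2.cvtColor(im,cv2.COLOR_BGR2HSV)[y0:y1,x0:x1].astype(int)
    m=(hsv[...,1]<75)&(hsv[...,2]>95)
    for r in range(m.shape[0]): print(y0+r,''.join('#' if k else '.' for k in m[r]))
for e in(.62,.65,.68):
    P=[PIV+d*hdir(e) for d in(24,50,78)]
    print(e,'side',proj('side',P).ravel(),'top',proj('top',P).ravel())
# where held tube end should appear / side view
p=np.array(current_tool_pos()); r=R.from_euler('xyz',current_eef_rot()).as_matrix(); g=p-19*r[:,2]; print('tube axis end',proj('side',[g+100*r[:,0],g+60*r[:,0]]),'tilt',np.arcsin(-r[2,0]))
```

```text
194 ..........................
195 ..........................
196 ..........................
197 ..........................
198 ...................##.....
199 .................####.....
200 ................####......
201 ...............####.......
202 ..............####........
203 ............#####.........
204 ...........####...........
205 ..........####............
206 .........####.............
207 ###########...............
208 .#########................
209 ########..................
210 #######...................
211 #######...................
212 ######....................
213 ########..................
214 ########..................
215 ###.......................
216 ..........................
217 ..........................
188 ############.....
189 #############....
190 #############....
191 #############....
192 .############....
193 .#############...
194 .#############...
195 ..############...
196 ..############...
197 ..#############..
198 ...############..
199 ....##..#######..
200 ....#...#######..
201 .........######..
202 .#####...#######.
203 .########.######.
204 .#############...
205 .###.......###...
206 ...........###...
207 ............##...
208 .................
209 .................
210 .................
211 .................
0.62 side [280.23 209.46 287.15 204.46 294.7  199.02] top [362.37 196.54 364.59 202.05 367.03 208.15]
0.65 side [280.07 209.33 286.82 204.19 294.18 198.58] top [362.36 196.36 364.55 201.67 366.98 207.56]
0.68 side [279.9  209.21 286.47 203.93 293.63 198.16] top [362.34 196.17 364.51 201.29 366.92 206.95]
tube axis end [[311.9  185.15]
 [322.92 176.78]] tilt 0.6492557560919855
```

Run:
```python
import cv2,numpy as np
a=cv2.imread('pics/top0.png')[180:217,345:385]; b=cv2.imread('pics/pre_side.png')[160:215,270:335]
a=cv2.resize(a,(400,370),interpolation=cv2.INTER_CUBIC); b=cv2.resize(b,(390,330),interpolation=cv2.INTER_CUBIC)
o=np.zeros((370,790,3),np.uint8); o[:,:400]=a; o[:330,400:]=b
cv2.imwrite('pics/z.png',np.clip(o.astype(float)*1.5,0,255).astype(np.uint8))
```

```text
(no output)
```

View pics/z.png

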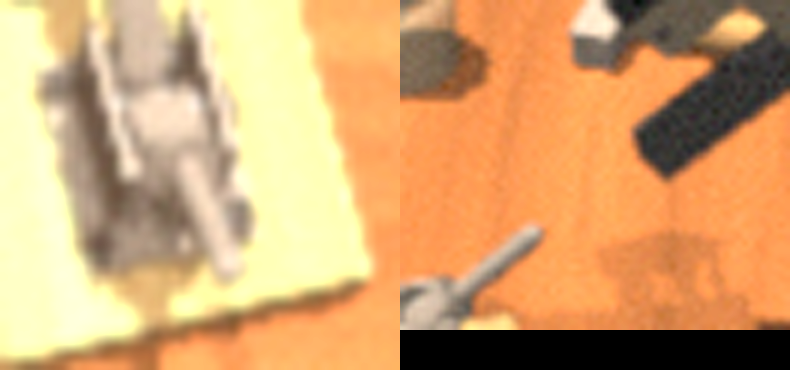

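```bash
cat > ax.py <<'E'
from h import *
np.set_printoptions(precision=2,suppress=True)
def axis(s,t):
    os_,a=ray('side',s); ot,b=ray('top',t)
    n1=np.cross(a[0],a[1]);n2=np.cross(b[0],b[1]); n1/=np.linalg.norm(n1);n2/=np.linalg.norm(n2)
    u=np.cross(n1,n2); u/=np.linalg.norm(u); u*=np.sign(u[2])
    p=np.linalg.lstsq(np.array([n1,n2,u]),np.array([n1@os_,n2@ot,u@PIV]),rcond=None)[0]
    n=np.array([-np.sin(PSI),np.cos(PSI),0]); w=np.cross(hdir(.65),n); return p,u,n,w
for bs,bt in((np.zeros(2),np.zeros(2)),(np.array([-.4,.7]),np.array([.55,.4]))):
    s=np.array([(292.1,198.3),(279.9,207.9)])-bs; t=np.array([(367.65,206.85),(363.05,196.05)])-bt
    p,u,n,w=axis(s,t); print('psi',np.degrees(np.arctan2(u[1],u[0])),'elev',np.arcsin(u[2]),'axis point nearest pivot',p,'dy,dz',(p-PIV)@n,(p-PIV)@w)
    q=p+60*u; m=PIV+60*hdir(.65); print('at 60mm: dy,dz',(q-m)@n,(q-m)@w, 'tip along',(tri(s[:1],t[:1])[0,:3]-PIV)@hdir(.65))
E
python3 ax.py
```

```text
psi -166.69135488350344 elev 0.6649533075516046 axis point nearest pivot [ 602.26 -160.95   77.25] dy,dz 1.4897995459469056 2.8593499743085733
at 60mm: dy,dz 1.6617409986522378 3.756704455592894 tip along 74.07860281699493
psi -166.64105855082087 elev 0.6642317392961709 axis point nearest pivot [ 603.25 -159.05   79.05] dy,dz -0.13698715513135795 5.139821221283955
at 60mm: dy,dz 0.07652320248101219 5.993988737194453 tip along 77.16473141011402
```

Run:
```python
from h import *
np.set_printoptions(precision=2,suppress=True)
p=onh(188,.66,.8,2.5); line_to(p[0],frame=p[1],vel=100)
print(current_t(),np.array(current_tool_pos())-p[0],current_wrist_force())
for n in('side','top'): cv2.imwrite(f'pics/n_{n}.png',snapshot(n)[:,:,::-1])
b=cv2.imread('pics/n_side.png')[170:220,265:325]; t=cv2.imread('pics/n_top.png')[170:220,340:380]
o=np.hstack([cv2.resize(k,None,fx=8,fy=8,interpolation=cv2.INTER_CUBIC) for k in(b,t)])
cv2.imwrite('pics/near.png',np.clip(o.astype(float)*1.6,0,255).astype(np.uint8))
r=R.from_euler('xyz',current_eef_rot()).as_matrix(); g=np.array(current_tool_pos())-19*r[:,2]; print('end',proj('side',[g+100*r[:,0],g+60*r[:,0]]))
```

```text
9.1417 [-0.44 -0.35  0.19] [-0.    0.62 -4.17]
end [[296.17 195.52]
 [306.82 187.28]]
```

View pics/near.png

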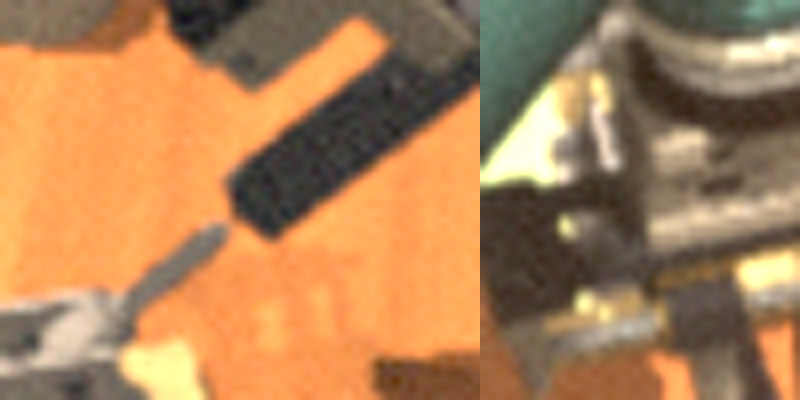

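The stub tip is at crop (222,230) and the tube end centre at (251,210). The stub's line passes about 1.5 mm above the tube's axis, so I shift the tube up slightly and insert with a force guard.

Run:
```python
from h import *
np.set_printoptions(precision=2,suppress=True)
dy,dz,e=1.0,3.8,.665
def go(d,v,th=None):
    p=onh(d,e,dy,dz); h=line_to(p[0],frame=p[1],vel=v,threshold=th)
    print(d,h,'%.2f'%current_t(),np.array(current_tool_pos())-p[0],np.array(current_wrist_force()),np.array(current_moment()),current_opening()); return h
go(188,60)
for d in (174,160,146,134):
    if go(d,40,10): break
cv2.imwrite('pics/i_side.png',snapshot('side')[:,:,::-1])
```

```text
188 False 9.49 [ 0.17 -0.01  0.32] [-0.06  0.46 -4.18] [ 0.25 -1.04  0.05] 20.045182761863874
174 False 9.99 [-0.03  0.01 -0.26] [-0.17  0.48 -3.81] [ 0.19 -0.98 -0.02] 19.45521530260887
160 False 10.49 [ 0.02  0.02 -0.22] [-0.26  0.57 -3.66] [ 0.28 -1.01  0.03] 19.72029531092678
146 False 10.99 [ 0.02  0.02 -0.21] [-1.51 -0.99 -3.77] [ 0.24 -0.93 -0.04] 19.644360546400275
134 False 11.44 [ 0.07  0.05 -0.24] [-0.12 -0.11 -4.31] [ 0.24 -1.03  0.  ] 19.950996926647978
```

Run:
```python
from h import *
np.set_printoptions(precision=2,suppress=True)
dy,dz,e=1.0,3.8,.665
p=onh(112,e,dy,dz); h=line_to(p[0],frame=p[1],vel=35,threshold=14)
r=R.from_euler('xyz',current_eef_rot()).as_matrix(); g=np.array(current_tool_pos())-19*r[:,2]
print(h,current_t(),'d',(g-PIV)@hdir(e),np.array(current_wrist_force()),np.array(current_moment()))
wait(.2);print(np.array(current_wrist_force()),(g-PIV))
b=snapshot('side')[:,:,::-1]; cv2.imwrite('pics/i_side.png',b)
print('collar est',proj('side',[g+100*r[:,0]]))
b=b[160:225,250:330]
cv2.imwrite('pics/seat.png',np.clip(cv2.resize(b,None,fx=8,fy=8,interpolation=cv2.INTER_CUBIC).astype(float)*1.5,0,255).astype(np.uint8))
```

```text
True 11.925 d 125.04563496844011 [-3.43 -0.92  0.66] [-0.01  0.15 -0.02]
[-3.6  -1.52  1.66] [-94.09 -23.3   79.04]
collar est [[279.86 208.48]]
```

View pics/seat.png

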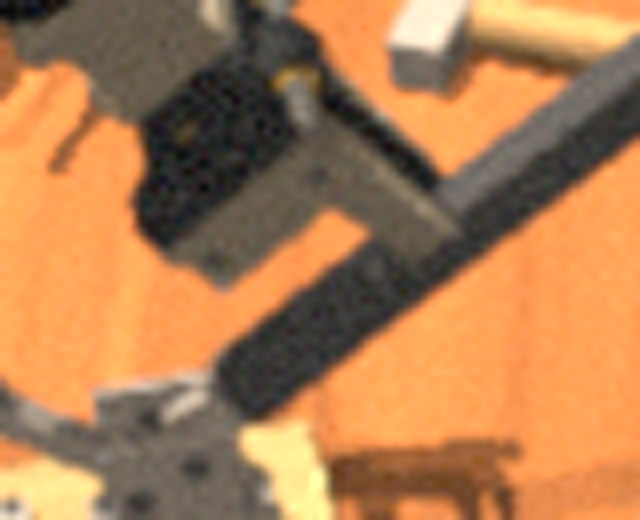

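The tube is seated: its end meets the collar at crop (235,390), no stub shows, and axial contact came at 125 mm. Now the throw.

Run:
```python
from h import *
np.set_printoptions(precision=1,suppress=True)
E=np.linspace(.665,-.03,9)[1:]
for i,e in enumerate(E):
    k=(i+1)/8; p=onh(124.3,e,1.0,3.8-4.8*k); line_to(p[0],frame=p[1],vel=70)
    f=np.array(current_wrist_force()); r=R.from_euler('xyz',current_eef_rot()).as_matrix(); 
    print('%.2f'%e,'%.2f'%current_t(),f,np.array(current_moment()),'axial(out+)',f@hdir(e),np.array(current_tool_pos())-p[0],'%.1f'%current_opening())
    if np.linalg.norm(f)>60: break
b=snapshot('side')[:,:,::-1]; cv2.imwrite('pics/t_side.png',b); b=b[175:245,215:315]
cv2.imwrite('pics/shut.png',np.clip(cv2.resize(b,None,fx=7,fy=7,interpolation=cv2.INTER_CUBIC).astype(float)*1.4,0,255).astype(np.uint8))
```

```text
0.58 12.47 [-5.4 -1.9  2.4] [-0.4  0.8  0.1] axial(out+) 6.012033422279551 [-0.7 -0.3  0.8] 19.9
0.49 12.78 [-5.6 -3.2  6.5] [-0.7  1.6  0.2] axial(out+) 8.452174968237768 [-0.6 -0.7  1.2] 20.0
0.40 13.10 [-6.3 -3.2 10.2] [-0.7  1.9  0.1] axial(out+) 10.32557399209985 [-0.4 -1.   1.5] 19.7
0.32 13.42 [-6.3 -2.5 11.2] [-0.8  2.2  0.1] axial(out+) 9.877944178934287 [-0.6 -1.1  1.5] 19.7
0.23 13.73 [-9.  -2.2 10. ] [-0.8  2.2  0. ] axial(out+) 11.333431622177677 [-0.9 -1.1  1. ] 20.2
0.14 14.05 [-7.6 -4.   3.4] [-1.  2.  0.] axial(out+) 8.732948686064525 [-1.2 -0.9  0.2] 19.7
0.06 14.37 [-5.1 -1.8 -4.7] [-0.6  1.4  0. ] axial(out+) 5.094150346413152 [-0.5  0.5 -0.7] 19.9
-0.03 14.68 [-6.4 -2.6 -2.6] [-0.6  1.8 -0. ] axial(out+) 6.927854363710274 [-0.5  0.4 -0.5] 19.8
```

View pics/shut.png

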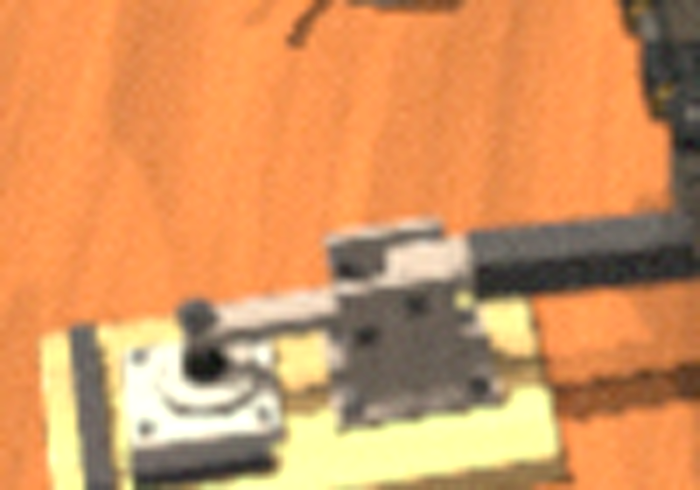

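The clamp is shut: the arm's pad at crop (200,345) presses on the cover's boss, the tube lies level, and it is still home on the collar. I'll press a little further to the stop, then pull the tube off.

Run:
```python
from h import *
np.set_printoptions(precision=1,suppress=True)
def rep(s): 
    print(s,'%.2f'%current_t(),np.array(current_wrist_force()),np.array(current_moment()),'%.1f'%current_opening())
p=onh(124.3,-.03,1.,-4.5); h=line_to(p[0],frame=p[1],vel=40,threshold=10); rep(('press',h)); 
e=-.012
p=onh(124.5,e,1.,-.7); line_to(p[0],frame=p[1],vel=40); rep('relax')
for d in(145,165,190,215):
    p=onh(d,e,1.,-.7); h=line_to(p[0],frame=p[1],vel=70,threshold=35); rep((d,h))
    if h: break
print(np.array(current_tool_pos()),p[0],np.array(current_joint_positions()))
```

```text
('press', False) 14.98 [-11.2  -2.7   6.8] [-0.5  2.5 -0. ] 20.1
relax 15.28 [-6.8 -2.8 -4. ] [-0.6  1.7 -0. ] 19.7
(145, False) 15.72 [ 0.4  0.3 -4.6] [-0.   0.1  0. ] 19.9
(165, False) 16.16 [-0.   0.2 -3.8] [-0.1  0.1 -0. ] 19.8
(190, False) 16.67 [ 0.1 -0.1 -3.3] [-0.   0.2  0. ] 19.9
(215, False) 17.18 [-0.6 -0.4 -4. ] [-0.1  0.2  0. ] 19.7
[ 391.2 -209.7   52.8] [391.2671377022439, -209.54691946290785, 52.72148030253345] [-0.1  0.4  0.6  2.2 -0.4  0.6 -0.5]
```

Run:
```python
from h import *
np.set_printoptions(precision=1,suppress=True)
p=np.array(current_tool_pos()); line_to((p+[0,0,170]).tolist(),vel=250)
move_ptp(*tool(TUBE+[0,0,160],0,TY+np.pi))
line_to(tool(TUBE+[0,0,60],0,TY+np.pi)[0],vel=200)
print(current_t(),current_opening(),current_tool_pos())
out=[]
for n,x,y in(('side',204,274),('top',186,150)):
    im=snapshot(n)[:,:,::-1]; cv2.imwrite(f'pics/b_{n}.png',im); out.append(cv2.resize(im[y:y+75,x:x+100],None,fx=4,fy=4,interpolation=cv2.INTER_CUBIC))
o=np.vstack([cv2.imread('pics/g1.png'),np.hstack(out)]); cv2.imwrite('pics/g2.png',o)
```

```text
20.3917 19.886173488220805 [606.6 211.1  83.1]
```

View pics/g2.png

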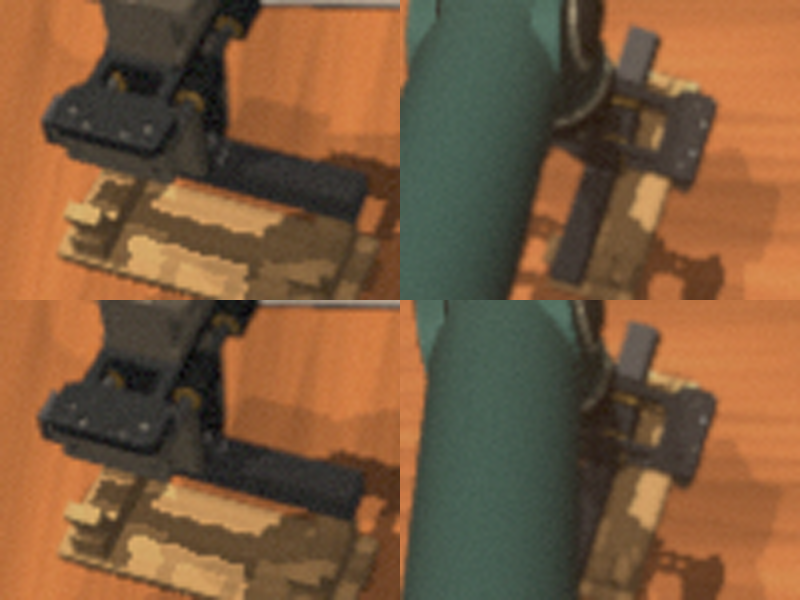

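Same pose as after the grasp (top row), but the tube's far end has moved from crop (642,28) to (640,323−300). It sits about 2.5 mm further forward in the grip, so I'll shift back by that and lay it down.

Run:
```python
from h import *
np.set_printoptions(precision=1,suppress=True)
T=TUBE-2.3*np.array([np.cos(TY),np.sin(TY),0])
P=lambda dz:tool(T+[0,0,dz],0,TY+np.pi)[0]
line_to(P(12),vel=120)
h=line_to(P(-2),vel=30,threshold=5); print(h,'%.2f'%current_t(),np.array(current_tool_pos()),np.array(current_wrist_force()),np.array(current_moment()))
grip(45); print('%.2f'%current_t(),current_opening(),np.array(current_wrist_force()))
grip(90)
line_to(P(130),vel=150)
move_ptp(*tool(np.array([430,250,330.]),0,TY+np.pi))
print('%.2f'%current_t())
out=[]
for n,B in(('side',[(210,190),(210,295)]),('top',[(310,145),(195,155)])):
    im=snapshot(n)[:,:,::-1]; cv2.imwrite(f'pics/f_{n}.png',im); out.append(np.vstack([cv2.resize(im[y:y+75,x:x+100],None,fx=4,fy=4,interpolation=cv2.INTER_CUBIC) for x,y in B]))
cv2.imwrite('pics/f.png',np.clip(np.hstack(out).astype(float)*1.3,0,255).astype(np.uint8))
```

```text
True 21.48 [603.5 212.4  21.9] [-0.8 -0.4  4.7] [-0.   0.3 -0. ]
22.02 45.176493172575896 [-0.1  0.5 -0.9]
24.78
```

View pics/f.png

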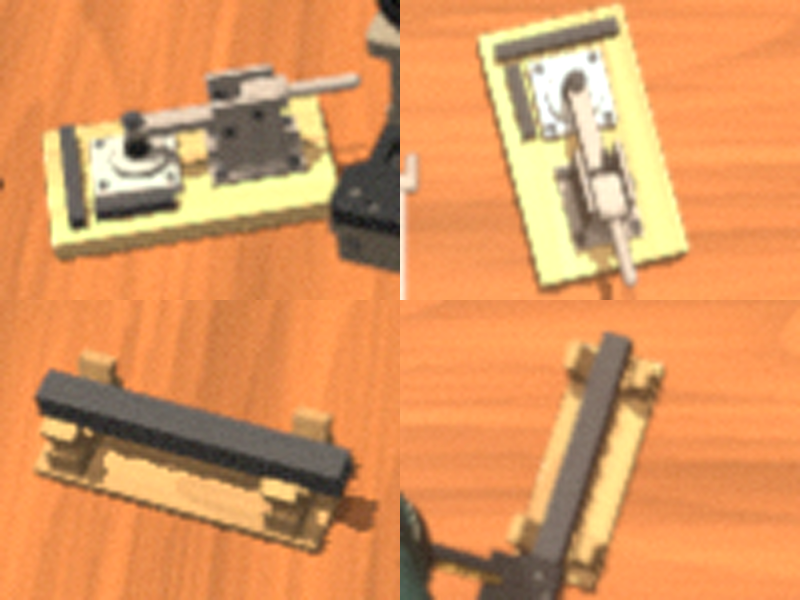

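The picture shows the handle level and shut, with its tip at crop (355,82). The arm is on the cover, which hasn't moved, the tube is back in both notches, and the gripper is clear.

```bash
python3 -c "
from cell import *
print(hand_in())"
```

```text
the job is handed in; nothing more can be done
None
```

The clamp is thrown fully shut on the cover, the tube is back in its wooden rest, the gripper is clear, and I handed the job in at about 25 s of the 51 s allowed.

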